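Press home the jar lids that were left standing proud

ROBOT

A 6-joint arm with a two-finger parallel gripper is mounted at the origin on a cart in front of the work surface, level with it; the furniture and walls round the work are solid. World frame = base frame: x ahead of the robot, y to its left, z up, the work surface at z = 0. Lengths are in m, angles in rad, forces in N, time in s.
With the tool pointing down it reaches from about 0.275 to 0.85 m from the base axis. Payload 19 kg.
Tool frame: the origin (TCP) lies midway between the tips of the shut fingers; the grasp point (between the pads) lies manip.grip_point_offset behind it (manip.grip_point_offset is the distance from the TCP to the grasp point, in m); x points along the fingers, z is the direction in which the jaws open and shut, and the axes are right-handed (so a half turn about x gives the same grasp; the last joint's range is limited). The gripper opens to 85 mm and grips with 20 to 120 N. Pads are 22 mm wide; open, the fingers measure 114 mm over their backs; the gripper's body (76 mm by 85 mm) begins 54 mm behind the grasp point. The pads swing forward as they close: fully open they stand 13 mm farther back than shut.
Start: joints at [-1.266, 0.15, 1.437, -0, 1.554, -0.134], TCP at [0.244, -0.521, 0.231] pointing down, gripper open.
Joint ranges: [-2.8, 2.8], [-0.68, 2.1], [0.12, 2.68], [-1.39, 4.53], [0.16, 2.79], [-2.81, 2.81]. Speed limits (rad/s): [1.89, 1.89, 2.22, 3.01, 3.01, 3.01].

INTERFACE

Orientations are given as a 3x3 rotation matrix whose columns are the frame's x, y, z axes.
In Python, from workcell import readout, read_camera, manip gives the robot as it stands. The module is installed in compiled form; this text tells all that it offers.
- The arm moves only by the shell command python3 -m pendant 'ROWS' [FORCE]. ROWS is JSON, a list of rows, each a list of 3 entries, a list of its own where there are three numbers: the shift along the world's x, y, z in m, then the turn, a rotation vector about the world's x, y, z in rad, then the finger opening in m, from 0 to 0.0854. A call has 1 to 20 rows; each row is the pose to reach, as a shift and turn from the pose commanded when the call began; what a row does not reach only later rows make up. A row lasts 1/8 s, in which the tool goes at most 62.5 mm and 10.7 degrees, less where a joint would pass 70% of its speed; a pose out of reach is approached as far as the arm can. A call with a gripper value outside its range is refused whole. The fingers move at their own pace and stop on an object; FORCE is the grip in N (left out, the last holds). Time passes only in rows, so rows that repeat a pose let the fingers close. It gives the time, the measured TCP pose, the force and the opening at its end, in the units of the state.
- readout.get_state(): the state, without advancing time (a new reading comes with each control period).
- read_camera(name): name is "scene" or "top" or "wrist"; returns a dict with "pixels" (384x512x3 uint8, blue, green, red), "range_z" (384x512 float32, m along the optical axis (not along the pixel's ray), 0 where there is no reading), "fx", "fy", "cx", "cy" (pixels), "R" (3x3) and "t" (3): a world point X has camera coordinates R X + t; the wrist camera has in their place "tool_from_camera" (4x4, takes a point from camera to tool coordinates, whose origin is the TCP and whose axes are the tool frame's). Camera axes: x right, y down, z forward; pixel columns grow to the right and rows downward; lengths in m; the calibration is good to about 2 mm. The wrist camera is an equidistant fisheye: a pixel r from the principal point sees the ray r / f radians off the axis. A picture is of the moment at which its call begins: read the wrist's pose just before it.
- manip.sign_off(): hands the job in, once; it reports no verdict.
The state is a dict: "t": time; "joint_positions": joint angles; "joint_vel": joint speeds; "effort": joint torques, N m; "eef_pos": TCP position; "orientation": TCP orientation; "wrist_force": force on the tool from outside, world axes, zero at the start; "ft_torque": the same for the moment, N m; "opening": opening from 0.0 (shut) to 1.0 (fully open).
Only numpy, scipy, OpenCV 4.12 (cv2) and the standard library are available. Lean on these libraries where they do the work, as an engineer would, in place of code of your own. Each camera call takes 0.05 s, during which the arm holds its last target. There are 200 camera calls.

TASK

Four small-parts jars stand on the desk; the push-on lids of two of them, one short jar and one tall one, were not pressed home and stand up off their rims with their dark plugs showing. Press both lids straight down, in either order, until they sit fully home on the rims like the others; leave every jar standing where it is and do not touch the two closed ones.

Things in the scene. Friction and masses are not known exactly. Their poses are not given: they have to be found in the camera images.
- jar_a_lid (a joint): How far the lid of the short unclosed jar stands up off its rim, in m: 0 is fully home (a hard stop, lid lying on the rim), about 0.010 to 0.014 at the start, 0.016 at most. The lid slides straight along the jar's axis. It is a tight fit: it needs a push of about 7 N, without any spring, and stays where it is left.
- jar_a_top (a point): Centre of the flat top face of the lid of the short unclosed jar; moves with the lid; z up along the jar's axis. The lid is a grey disc 66 mm across and 12 mm thick with a ribbed edge and a 56 mm dark rubber plug below it, seen in the gap while the lid stands proud. Its jar is a loose white cylinder, 64 mm across and 48 mm high to the rim, about 0.35 kg, standing on the desk (z = 0) with a paper band round it; the lid's top is 60 mm above the desk when the lid is home.
- jar_b_lid (a joint): How far the lid of the tall unclosed jar stands up off its rim, in m: 0 is fully home (a hard stop, lid lying on the rim), about 0.010 to 0.014 at the start, 0.016 at most. The lid slides straight along the jar's axis. It is a tight fit: it needs a push of about 7 N, without any spring, and stays where it is left.
- jar_b_top (a point): Centre of the flat top face of the lid of the tall unclosed jar; moves with the lid; z up along the jar's axis. The lid is a grey disc 66 mm across and 12 mm thick with a ribbed edge and a 56 mm dark rubber plug below it, seen in the gap while the lid stands proud. Its jar is a loose white cylinder, 64 mm across and 72 mm high to the rim, about 0.35 kg, standing on the desk (z = 0) with a paper band round it; the lid's top is 84 mm above the desk when the lid is home.
- jar_c: A closed short jar of the same make, its lid already home: 66 mm across the lid, 60 mm high in all, loose, about 0.38 kg; origin at the centre of its underside, z up. Leave it alone.
- jar_d: A closed tall jar of the same make, its lid already home: 66 mm across the lid, 84 mm high in all, loose, about 0.38 kg; origin at the centre of its underside, z up. Leave it alone.
Not all that is in view belongs to the job. What is shaped like the part that bears jar_a_lid but brown or orange is not meant.

How it is judged:
By the outcome, as a careful person would: the job done as asked, in the order asked, and still so for the second after the job is handed in, with the robot touching nothing.
It also fails if it takes over 35 s, if anything falls off the work surface, if the arm or the gripper's body presses on something with over 40 N, if the wrist force passes 120 N, or if a joint passes its speed limit or range.

## Working session

There is one attempt and no reset: what is moved stays moved. The work goes in short steps, Python scripts to look and compute and a shell command to move; the robot and the scene stay as the last step left them, time stands still between calls to the robot, and variables do not carry over. Pictures are saved under pics/ and viewed, about 8 in all and at most 12, crops included, and the job is handed in when it is done.

```bash
mkdir -p pics
python3 - <<'E'
from workcell import readout, read_camera, manip
import cv2,pickle
s=readout.get_state(); print({k:s[k] for k in('t','eef_pos','orientation','wrist_force','opening')}, manip.grip_point_offset)
for n in('scene','top'):
    c=read_camera(n); pickle.dump(c,open(n+'.pkl','wb')); cv2.imwrite(f'pics/{n}1.png',c['pixels'])
E
```

```text
{'t': 0.0, 'eef_pos': array([ 0.24418004, -0.52030578,  0.23068957]), 'orientation': array([[-3.77449090e-04,  9.05273848e-01,  4.24828339e-01],
       [ 1.13097627e-03,  4.24828484e-01, -9.05273152e-01],
       [-9.99999289e-01,  1.38776242e-04, -1.18419436e-03]]), 'wrist_force': array([-1.13226359, -0.87115439,  0.22904158]), 'opening': 0.9940673102714505} 0.0187
```

View pics/scene1.png

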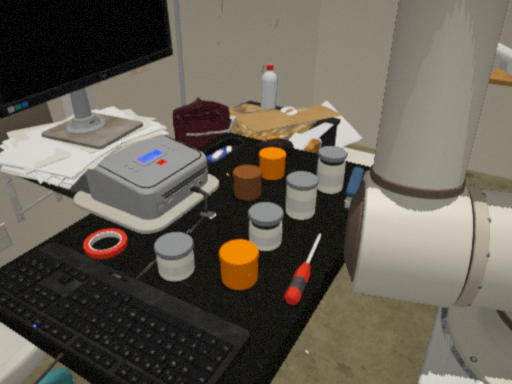

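View pics/top1.png

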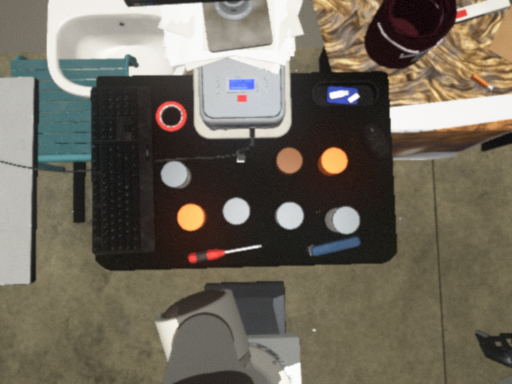

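The grey-lidded jars appear in the scene view at about (174,255), (265,226), (301,195) and (331,169). In the top view they are at (175,174), (236,211), (289,215) and (343,220). The orange and brown jars at (239,263), (272,162) and (248,182) are decoys. Next I measure the lid heights and crop in close.

```bash
cat > m.py <<'E'
import numpy as np
def cloud(c):
    v,u=np.mgrid[:384,:512]; z=c['range_z']
    P=np.stack([(u-c['cx'])/c['fx']*z,(v-c['cy'])/c['fy']*z,z],-1)
    return (P-c['t'])@c['R']
E
python3 - <<'E'
import pickle,cv2,numpy as np
from m import cloud
c=pickle.load(open('top.pkl','rb'));W=cloud(c)
d=pickle.load(open('scene.pkl','rb'));V=cloud(d);ok=d['range_z']>0
print('desk z top',np.median(W[225:240,165:185,2]))
for (u,v) in[(175,174),(236,211),(289,215),(343,220)]:
    p=W[v-20:v+21,u-20:u+21].reshape(-1,3)
    h=np.median(W[v-4:v+5,u-4:u+5,2]); q=p[abs(p[:,2]-h)<.006]
    (x,y),r=cv2.minEnclosingCircle(q[:,:2].astype(np.float32)*1)
    xy=q[:,:2].mean(0)
    m=ok&(np.hypot(*(V[...,:2]-xy).transpose(2,0,1))<.045)&(V[...,2]>.04)
    s=V[m]; hs=np.median(s[s[:,2]>np.percentile(s[:,2],70)][:,2]); ss=s[abs(s[:,2]-hs)<.004]
    print((u,v),'top',xy.round(4),'circ',round(x,4),round(y,4),'r',round(r,4),'z',h.round(4),'n',len(q),'| scene z',hs.round(4),ss[:,:2].mean(0).round(4), len(ss),'reach',np.hypot(*xy).round(3))
im=d['pixels'][140:290,150:360]
cv2.imwrite('pics/crop1.png',cv2.resize(im,None,fx=3.8,fy=3.8,interpolation=cv2.INTER_CUBIC))
E
```

```text
desk z top -0.0007638795170458438
(175, 174) top [0.5775 0.1503] circ 0.578 0.1514 r 0.0341 z 0.0591 n 552 | scene z 0.0585 [0.5739 0.1541] 748 reach 0.597
(236, 211) top [ 0.4808 -0.0034] circ 0.4812 -0.0031 r 0.0335 z 0.0704 n 560 | scene z 0.0692 [4.772e-01 4.000e-04] 568 reach 0.481
(289, 215) top [ 0.4669 -0.1339] circ 0.4668 -0.1342 r 0.0338 z 0.083 n 578 | scene z 0.0817 [ 0.4628 -0.1297] 416 reach 0.486
(343, 220) top [ 0.4523 -0.2673] circ 0.4525 -0.2682 r 0.0338 z 0.0942 n 595 | scene z 0.0922 [ 0.4484 -0.263 ] 315 reach 0.525
```

View pics/crop1.png

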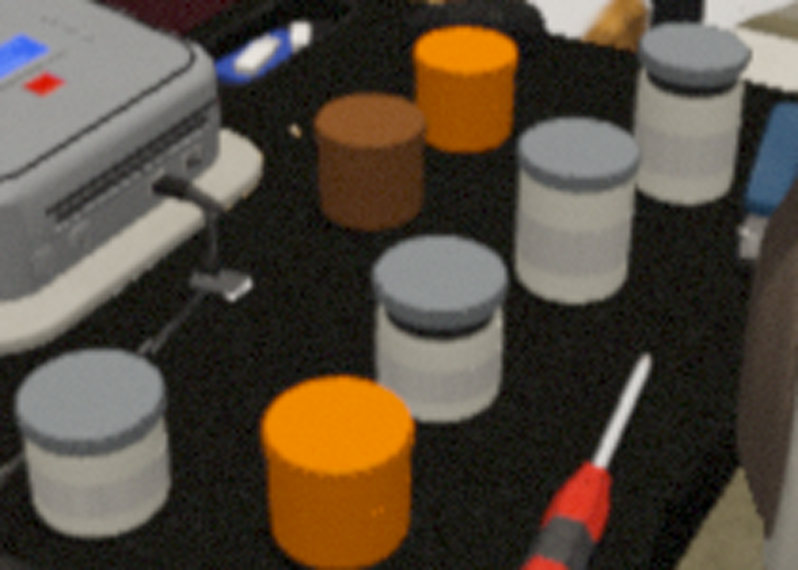

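The dark plugs show under two lids, and the measured heights agree:
- **jar_a** is the short jar at crop (440,280), at (0.480, -0.002). Its top is at z≈0.071.
- **jar_b** is the tall jar at crop (693,55), at (0.451, -0.266). Its top is at z≈0.094.
- The jars at crop (92,395) and (578,150) are closed, with tops at 0.059 and 0.083.

I go to jar_b first, with the fingers shut, and stop above it.

```bash
python3 -m pendant '[[[0.04,0.05,0],[0,0,0],0],[[0.08,0.1,0],[0,0,0],0],[[0.12,0.15,0],[0,0,0],0],[[0.16,0.2,0],[0,0,0],0],[[0.207,0.254,0],[0,0,0],0],[[0.207,0.254,-0.05],[0,0,0],0],[[0.207,0.254,-0.1],[0,0,0],0],[[0.207,0.254,-0.11],[0,0,0],0],[[0.207,0.254,-0.11],[0,0,0],0],[[0.207,0.254,-0.11],[0,0,0],0]]' 60
python3 - <<'E'
from workcell import readout, read_camera
import cv2,numpy as np
s=readout.get_state();print(s['eef_pos'],s['opening'],s['wrist_force'],s['t'])
c=read_camera('wrist');cv2.imwrite('pics/w1.png',c['pixels'])
p=[]
T=np.linalg.inv(c['tool_from_camera']);q=T[:3,3] ;th=np.arctan2(np.hypot(q[0],q[1]),q[2]);print('TCP px',c['cx']+c['fx']*th*q[0]/np.hypot(*q[:2]),c['cy']+c['fy']*th*q[1]/np.hypot(*q[:2]))
E
```

```text
t: 1.35
eef_pos: [0.4519, -0.2674, 0.1233]
orientation: [[0.002, 0.905, 0.424], [-0.002, 0.424, -0.905], [-1.0, 0.001, 0.002]]
wrist_force: [1.9, -0.2, 0.1]
opening: 0.001
[ 0.4518609  -0.2673812   0.12329377] 0.0005376842794166798 [ 1.88920126 -0.21176775  0.05111363] 1.35
TCP px 251.3012081030527 246.57464739386262
```

View pics/w1.png

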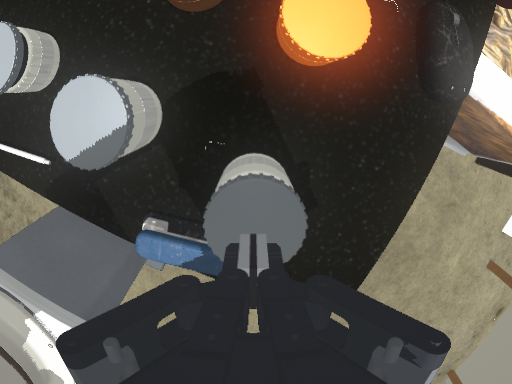

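In the wrist view the fingertip at (251,237) is over the tall lid, whose disc is centred near (255,222). That fits the fingertip still being 28 mm above it. I press gently and watch the force.

```bash
python3 -m pendant '[[[0,0,-0.01],[0,0,0],0],[[0,0,-0.02],[0,0,0],0],[[0,0,-0.024],[0,0,0],0],[[0,0,-0.028],[0,0,0],0],[[0,0,-0.031],[0,0,0],0],[[0,0,-0.033],[0,0,0],0],[[0,0,-0.033],[0,0,0],0]]'
```

```text
t: 2.28
eef_pos: [0.4513, -0.2665, 0.0883]
orientation: [[0.0, 0.905, 0.425], [-0.0, 0.425, -0.905], [-1.0, 0.0, 0.0]]
wrist_force: [-0.2, 0.4, -0.5]
opening: -0.002
```

```bash
python3 -m pendant '[[[0,0,-0.002],[0,0,0],0],[[0,0,-0.004],[0,0,0],0]]'; python3 -m pendant '[[[0,0,-0.001],[0,0,0],0],[[0,0,-0.002],[0,0,0],0]]'
```

```text
t: 2.52
eef_pos: [0.4514, -0.2666, 0.0846]
orientation: [[0.0, 0.905, 0.425], [-0.0, 0.425, -0.905], [-1.0, 0.0, 0.0]]
wrist_force: [-1.7, 1.5, 7.1]
opening: -0.002
t: 2.78
eef_pos: [0.4517, -0.2668, 0.0839]
orientation: [[0.001, 0.905, 0.425], [-0.001, 0.425, -0.905], [-1.0, 0.001, 0.002]]
wrist_force: [-8.3, 6.8, 32.2]
opening: -0.001
```

The force rose from 7 N to 32 N at z = 0.0839, which is the hard stop at 84 mm. I lift off and move over to jar_a.

```bash
python3 -m pendant '[[[0,0,0.02],[0,0,0],0],[[0,0,0.07],[0,0,0],0],[[0.003,0.03,0.085],[0,0,0],0],[[0.009,0.08,0.085],[0,0,0],0],[[0.015,0.13,0.085],[0,0,0],0],[[0.021,0.18,0.085],[0,0,0],0],[[0.026,0.23,0.085],[0,0,0],0],[[0.029,0.265,0.08],[0,0,0],0],[[0.029,0.265,0.04],[0,0,0],0],[[0.029,0.265,0.015],[0,0,0],0],[[0.029,0.265,0.015],[0,0,0],0],[[0.029,0.265,0.015],[0,0,0],0]]'
python3 - <<'E'
from workcell import read_camera
import cv2
c=read_camera('wrist');cv2.imwrite('pics/w2.png',c['pixels'])
E
```

```text
t: 4.28
eef_pos: [0.4808, -0.0017, 0.0983]
orientation: [[0.001, 0.905, 0.425], [-0.0, 0.425, -0.905], [-1.0, 0.001, 0.001]]
wrist_force: [0.6, -0.7, 1.0]
opening: -0.002
```

View pics/w2.png

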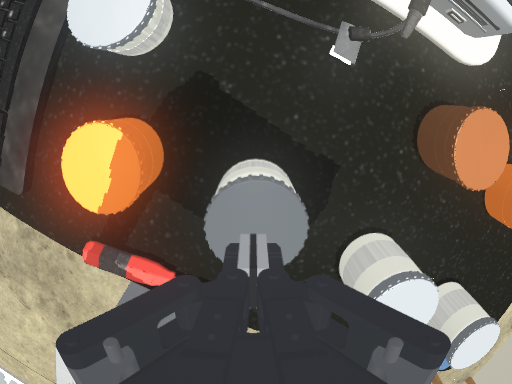

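The short lid sits in the same place under the fingers (disc centre near (256,225)), so it is centred. I press down.

```bash
python3 -m pendant '[[[0,0,-0.01],[0,0,0],0],[[0,0,-0.02],[0,0,0],0],[[0,0,-0.024],[0,0,0],0],[[0,0,-0.028],[0,0,0],0],[[0,0,-0.032],[0,0,0],0],[[0,0,-0.035],[0,0,0],0],[[0,0,-0.035],[0,0,0],0]]'; python3 -m pendant '[[[0,0,-0.002],[0,0,0],0],[[0,0,-0.002],[0,0,0],0]]'
```

```text
t: 5.2
eef_pos: [0.4802, -0.0015, 0.0622]
orientation: [[-0.0, 0.905, 0.425], [0.0, 0.425, -0.905], [-1.0, -0.0, -0.0]]
wrist_force: [0.6, 0.0, -0.6]
opening: 0.001
t: 5.45
eef_pos: [0.4804, -0.0015, 0.0604]
orientation: [[0.0, 0.905, 0.425], [0.0, 0.425, -0.905], [-1.0, 0.0, 0.0]]
wrist_force: [-0.1, 0.1, 2.3]
opening: -0.001
```

```bash
python3 -m pendant '[[[0,0,-0.001],[0,0,0],0],[[0,0,-0.002],[0,0,0],0]]'
```

```text
t: 5.7
eef_pos: [0.4807, -0.0016, 0.0597]
orientation: [[0.001, 0.905, 0.425], [-0.0, 0.425, -0.905], [-1.0, 0.001, 0.001]]
wrist_force: [-13.9, 1.3, 38.2]
opening: -0.001
```

Hard stop at 60 mm with 38 N. I lift clear and check both lids.

```bash
python3 -m pendant '[[[0,0,0.02],[0,0,0],0],[[0,0,0.07],[0,0,0],0],[[0,0,0.12],[0,0,0],0],[[-0.03,-0.05,0.17],[0,0,0],0],[[-0.06,-0.1,0.18],[0,0,0],0],[[-0.09,-0.15,0.18],[0,0,0],0],[[-0.12,-0.2,0.18],[0,0,0],0],[[-0.15,-0.25,0.18],[0,0,0],0],[[-0.17,-0.3,0.18],[0,0,0],0],[[-0.19,-0.35,0.18],[0,0,0],0],[[-0.21,-0.4,0.18],[0,0,0],0],[[-0.22,-0.45,0.18],[0,0,0],0],[[-0.22,-0.45,0.18],[0,0,0],0],[[-0.22,-0.45,0.18],[0,0,0],0]]'
python3 - <<'E'
from workcell import read_camera
import cv2,numpy as np
from m import cloud
c=read_camera('top');W=cloud(c)
for (u,v) in[(175,174),(236,211),(289,215),(343,220)]:
    p=W[v-20:v+21,u-20:u+21].reshape(-1,3);h=np.median(W[v-4:v+5,u-4:u+5,2]);q=p[abs(p[:,2]-h)<.006]
    print((u,v),q[:,:2].mean(0).round(4),h.round(4),len(q))
im=read_camera('scene')['pixels'][140:290,150:360]
cv2.imwrite('pics/crop2.png',cv2.resize(im,None,fx=3.8,fy=3.8,interpolation=cv2.INTER_CUBIC))
E
```

```text
t: 7.45
eef_pos: [0.2603, -0.4511, 0.2379]
orientation: [[-0.0, 0.905, 0.425], [0.001, 0.425, -0.905], [-1.0, 0.0, -0.001]]
wrist_force: [0.1, 0.9, -0.7]
opening: -0.004
(175, 174) [0.5774 0.1501] 0.0587 559
(236, 211) [ 0.4807 -0.0032] 0.059 554
(289, 215) [ 0.4668 -0.1339] 0.0833 580
(343, 220) [ 0.4523 -0.2673] 0.083 585
```

View pics/crop2.png

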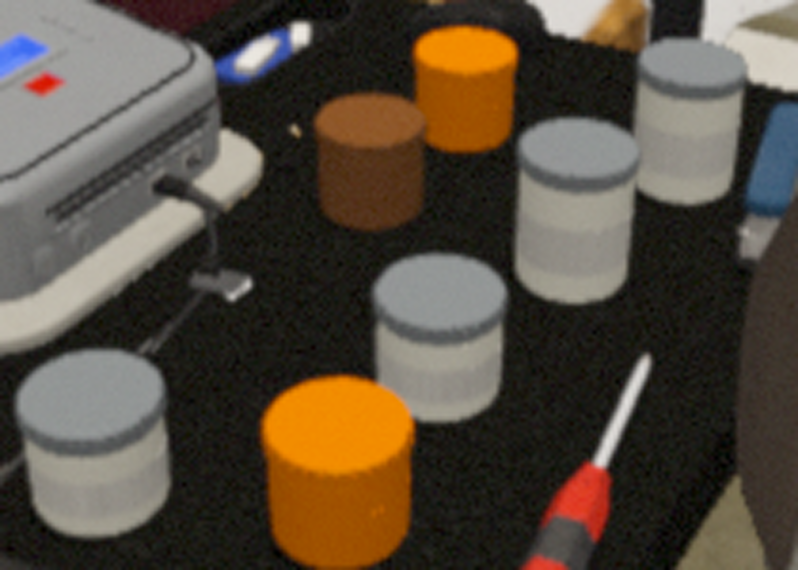

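Both lids (crop (440,295) and (692,68)) now sit on their rims with no dark plug showing. Their heights match the closed jars and no jar has moved, so I hand in.

```bash
python3 -c "
from workcell import manip
manip.sign_off()"
```

```text
the job is handed in; nothing more can be done
```

I pressed both unclosed lids home with shut fingers, the tall jar first and then the short one, and handed the job in with the arm clear of everything at about 7.5 s.

- **Hard stops:** the tall lid stopped at a tip height of 83.9 mm with 32 N vertical. The short lid stopped at 59.7 mm with 38 N. Both agree with the given home heights of 84 and 60 mm. There was 11–14 N of sideways force at the stops.
- **Final camera check:** the pressed lids read 83.0 and 59.0 mm, level with the closed jars (83.3 and 58.7 mm) within measurement error. No dark plug shows under either lid.
- **Jar positions:** all four jars are where they started, to within 0.3 mm. The closed jars were not touched.

No check failed. The top camera reads about 1 mm low on every jar, which is within its stated calibration.

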